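# Fit the power-supply parts into an instrument case

## Task

Fit the power-supply parts from the blue mat into the open instrument case. Slip the toroidal transformer over the stud so that it lies flat on the orange pad, with the steel clamp plate, hub up, on top of it over the same stud; stand the blue capacitor in the clip between the transformer and the regulator and the black capacitor in the clip behind it, near the rear wall. Set the red heat sink flat on the regulator's steel top, centred and square to it, fins up, and leave the cleaner bottle standing where it is.

Things in the scene. Friction and masses are not known exactly. Their poses are not given: they have to be found in the camera images.
- transformer: Toroidal transformer: copper-coloured ring with brass winding lines, 60 mm outside diameter, 24 mm hole straight through, 32 mm high, about 320 g, round (its yaw is random and does not matter). Origin: centre of its underside, z up its axis. Starts upright on the 2 mm thick blue mat, about 110 mm from the next part. Can be gripped across its 60 mm diameter.
- clamp_plate: Bare steel clamp plate for the transformer: flange disc 54 mm diameter and 5 mm thick with an upright round hub 30 mm wide on it, 20 mm high in all, and a 16 mm hole straight through. About 120 g, round (yaw does not matter). Origin: centre of its underside, z up. Can be gripped across the hub. Starts upright on the 2 mm thick blue mat, about 110 mm from the next part.
- cap_blue: Capacitor with a blue sleeve and a silver top: upright can 33 mm diameter, 56 mm high, about 70 g; yaw does not matter. Origin: centre of its underside, z up. Starts upright on the 2 mm thick blue mat, about 110 mm from the next part.
- cap_black: Capacitor with a black sleeve and a silver top: upright can 33 mm diameter, 46 mm high, about 60 g; yaw does not matter. Origin: centre of its underside, z up. Starts upright on the 2 mm thick blue mat, about 110 mm from the next part.
- heatsink: Red anodised heat sink with seven upright fins: square 46 x 46 mm, 30 mm high, about 90 g. Origin: centre of its flat underside, z up; x runs along the fins, y across them. Starts turned up to 0.7 rad against the mat's edges. Can be gripped by any two opposite sides. Starts upright on the 2 mm thick blue mat, about 110 mm from the next part.
- stud: Upright steel stud, 8 mm thick with tapered tip, amid an orange pad 68 mm wide, 3 mm thick, fixed to the floor of the open case. Origin: centre of the pad's underside, on the case floor; stud tip 63 mm above it. It and the regulator change sides from start to start. Case: fixed tray 240 x 340 mm, floor 8 mm over the table, walls to 41 mm, front panel (robot's side) to 53 mm.
- regulator: Power regulator: black square block 48 x 48 mm with a flat steel top 40 x 40 mm, on a green circuit board 84 x 84 mm, fixed in the open case. Origin: on the case floor below the block's centre, x and y along the block's edges, z up; the steel top is flat and 20 mm above the origin, the board's top 8 mm, the small parts at the board's edges reach 16 mm.
- clip_mid: Black round capacitor clip between the stud and the regulator, about 98 mm from either, fixed to the case floor: open-topped ring 50 mm outside and 44 mm inside diameter, 14 mm high, closed below by a 2 mm base, with two low screw ears. Origin: centre of its underside on the case floor; z up.
- clip_rear: Second black capacitor clip, of the same make as the first (44 mm inside, 14 mm high, 2 mm base), behind it: about 93 mm farther from the front panel, near the rear wall of the case and off the line between stud and regulator. Origin: centre of its underside on the case floor; z up.
- bottle: Bystander: white plastic cleaner bottle with a paper label and red cap, 52 mm diameter, 130 mm high, standing on the table beyond the case and the mat. Origin: centre of its underside. A yellow solder reel and an orange screwdriver lie near it and are not needed.
Things that resemble listed ones, but are neither listed nor needed, are in the scene too. Of the things that look like the cap_black, take the one that is nearest to the robot's base at the start. Of the things shaped like the transformer, the copper one is meant.

How it is judged (in metres and radians):
At the end, for the whole second after the job is handed in: Transformer on the pad within 10 mm of the stud, clamp plate on it within 8 mm; blue capacitor down in the middle clip, black in the rear one, within 8 mm; heat sink on the regulator within 10 mm and 0.2 rad of square. All level to 0.12 rad and at rest; bottle upright, moved under 30 mm (horizontal distance between transformer and stud below 0.01 m and z of transformer in the frame of stud between -0.002 and 0.008 m and angle between each of transformer, clamp_plate, cap_blue, cap_black, heatsink's own z axis and vertical below 0.12 rad and linear speed of each of transformer, clamp_plate, cap_blue, cap_black, heatsink below 0.02 m/s and angular speed of each of transformer, clamp_plate, cap_blue, cap_black, heatsink below 0.2 rad/s and horizontal distance between clamp_plate and stud below 0.008 m and z of clamp_plate in the frame of stud between 0.03 and 0.04 m and horizontal distance between cap_blue and clip_mid below 0.008 m and z of cap_blue in the frame of clip_mid between -0.002 and 0.007 m and horizontal distance between cap_black and clip_rear below 0.008 m and z of cap_black in the frame of clip_rear between -0.002 and 0.007 m and horizontal distance between heatsink and regulator below 0.01 m and z of heatsink in the frame of regulator between 0.016 and 0.025 m and (angle between the x axis of heatsink and the x axis of regulator, either way round below 0.2 rad or angle between the x axis of heatsink and the y axis of regulator, either way round below 0.2 rad) and distance of bottle from where it was at the start of the episode below 0.03 m and angle between bottle's own z axis and vertical below 0.15 rad); the robot touches nothing.
It fails at once if the cleaner bottle is knocked over or moved more than 30 mm (distance of bottle from where it was at the start of the episode above 0.03 m or angle between bottle's own z axis and vertical above 0.3 rad).
It also fails if it takes over 128 s, if anything falls off the work surface, if the arm or the gripper's body presses on something with over 40 N, if the wrist force passes 120 N, or if a joint passes its speed limit or range.

## Robot

A 7-joint arm with a two-finger parallel gripper is mounted at the origin on the work surface. World frame = base frame: x ahead of the robot, y to its left, z up, the work surface at z = 0. Lengths are in mm, angles in rad, forces in N, time in s.
With the tool pointing down it reaches from about 375 to 925 mm from the base axis. Payload 3.1 kg.
Tool frame: the origin (TCP) lies midway between the tips of the shut fingers; the grasp point (between the pads) lies 19 mm behind it (tcp_to_grasp is the distance from the TCP to the grasp point, in mm); z points along the fingers, y is the line along which they close (so a half turn about z gives the same grasp; the last joint's range is limited). The gripper opens to 85 mm and grips with 20 to 120 N. Pads are 22 mm wide; open, the fingers measure 114 mm over their backs; the gripper's body (76 mm by 85 mm) begins 54 mm behind the grasp point. The pads swing forward as they close: fully open they stand 13 mm farther back than shut.
Start: joints at [-1.361, 0.383, 0.044, 1.598, -0.018, 1.161, -0.05], TCP at [196.903, 619.461, 231.269] pointing down, gripper open.
Joint ranges: [-2.61, 2.61], [-0.41, 2.15], [-1.48, 1.57], [0, 2.5], [-1.57, 4.71], [0.05, 1.97], [-2.85, 2.85]. Speed limits (rad/s): [2.79, 2.79, 3.14, 3.14, 3.14, 3.14, 3.14].

## Interface

Orientations are given as a rotation vector (axis times angle).
In Python, from bench import * gives the robot as it stands. The module is installed in compiled form; this text tells all that it offers.
- The arm moves only by the shell command python3 -m creep 'ROWS' [FORCE]. ROWS is JSON, a list of rows, each a list of 7 numbers: the shift along the tool's x, y, z each as a share of 300 mm, from -1 to 1, then the turn, a rotation vector about the tool's x, y, z each as a share of pi/2 rad, from -1 to 1, then the opening, from 0 (shut) to 1 (fully open). In form: [[tx, ty, tz, rx, ry, rz, fingers], ...]. A call has 1 to 12 rows; each row shifts and turns the commanded pose from where the row before left it, along the tool's axes as they then stand; what a row does not reach is not made up. A row lasts 1/12 s, in which the tool goes at most 41.7 mm and 7.16 degrees, less where a joint would pass 70% of its speed; a pose out of reach is approached as far as the arm can. A call with a number of a shift or a turn outside -1 to 1 is refused whole. A call with a gripper value outside its range is refused whole. The fingers move at their own pace and stop on an object; FORCE is the grip in N (left out, the last holds). Time passes only in rows, so rows that do not move let the fingers close. It gives the time, the measured TCP pose, the force, the opening and the grip force at its end, in the units of the state.
- state(): the state, without advancing time (a new reading comes with each control period).
- grab_frame(name): name is "side" or "top"; returns (picture, depth): 480x640x3 uint8, red, green, blue; 480x640 float32, mm along the optical axis (not along the pixel's ray), 0 where there is no reading.
- camera_model(name): a dict with "K" (3x3 intrinsics, pixels), "dist_coeffs" ([k1, k2, p1, p2, k3] as OpenCV has them; the pictures are not rectified), "rvec" (rotation vector, rad) and "tvec" (3), from world to camera coordinates, as OpenCV has them. Camera axes: x right, y down, z forward; pixel columns grow to the right and rows downward; lengths in mm; the calibration is good to about 2 mm. A picture is of the moment at which its call begins. camera_model takes no time and is no camera call.
- job_done(): hands the job in; it is judged then, once.
The state is a dict: "time": time; "qpos": joint angles; "dq": joint speeds; "joint_efforts": joint torques, N m; "position": TCP position; "eef_rot": TCP orientation; "contact_force": force on the tool from outside, world axes, zero at the start; "wrist_torque": the same for the moment, N m; "width": opening from 0.0 (shut) to 1.0 (fully open); "grip_force": force on a finger pad.
Only numpy, scipy, OpenCV 4.12 (cv2) and the standard library are available. Lean on these libraries where they do the work, as an engineer would, in place of code of your own. Each camera call takes 0.05 s, during which the arm holds its last target. There are 200 camera calls.

## Working session

There is one attempt and no reset: what is moved stays moved. The work goes in short steps, Python scripts to look and compute and a shell command to move; the robot and the scene stay as the last step left them, time stands still between calls to the robot, and variables do not carry over. Pictures are saved under pics/ and viewed, at most 14 in all, crops included, and the job is handed in when it is done.

```bash
mkdir -p pics; python3 - <<'E'
from bench import *
import cv2,numpy as np
for n in("top","side"):
    p,d=grab_frame(n); cv2.imwrite(f"pics/{n}0.png",p[:,:,::-1]); np.save(f"{n}0.npy",d)
    print(camera_model(n))
s=state();print(s)
E
```

```text
{'K': array([[480.99235414,   0.        , 319.40966602],
       [  0.        , 480.99235414, 238.49229439],
       [  0.        ,   0.        ,   1.        ]]), 'dist_coeffs': array([-0.06231553,  0.        ,  0.        ,  0.        ,  0.        ]), 'rvec': array([ 2.14505238, -2.18421733,  0.1389222 ]), 'tvec': array([  60.58686211,  599.14547159, 1025.18283392])}
{'K': array([[517.22363084,   0.        , 315.10595504],
       [  0.        , 517.22363084, 234.28558513],
       [  0.        ,   0.        ,   1.        ]]), 'dist_coeffs': array([-0.07954731,  0.        ,  0.        ,  0.        ,  0.        ]), 'rvec': array([ 0.41942671, -2.75088723,  1.16444498]), 'tvec': array([583.84460424,  94.3981025 , 990.69040573])}
{'time': 0.1, 'qpos': array([-1.36075385,  0.38376909,  0.04384246,  1.59945694, -0.01791089,
        1.16120563, -0.04990291]), 'dq': array([ 0.00060371, -0.00289379,  0.00012961, -0.0036831 , -0.00042716,
        0.00102387,  0.0001414 ]), 'joint_efforts': array([ 2.81886001e-03, -4.34730756e+01,  1.02939136e+00, -2.50453681e+01,
        1.09006057e-02,  5.46502008e-03, -9.32952531e-06]), 'position': array([196.68915335, 618.60579597, 229.98409541]), 'eef_rot': array([-0.48150801, -3.10421311,  0.00382173]), 'contact_force': array([ 0.0718564 , -0.2426337 ,  1.15628293]), 'wrist_torque': array([-0.03954729,  0.00518741, -0.06717755]), 'grip_force': 0.0, 'width': 1.000840234933734}
```

View pics/top0.png

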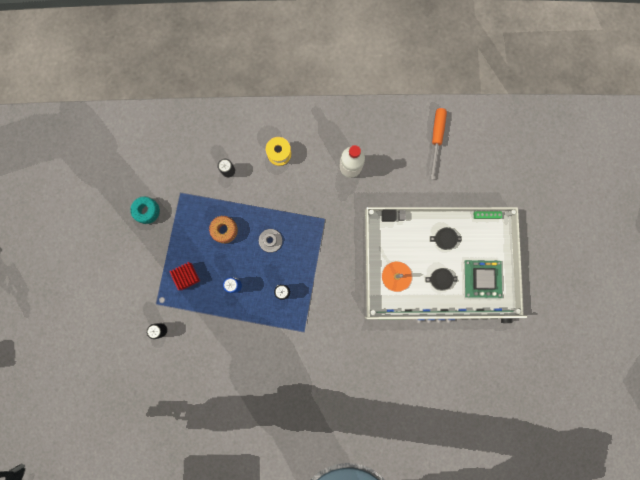

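View pics/side0.png

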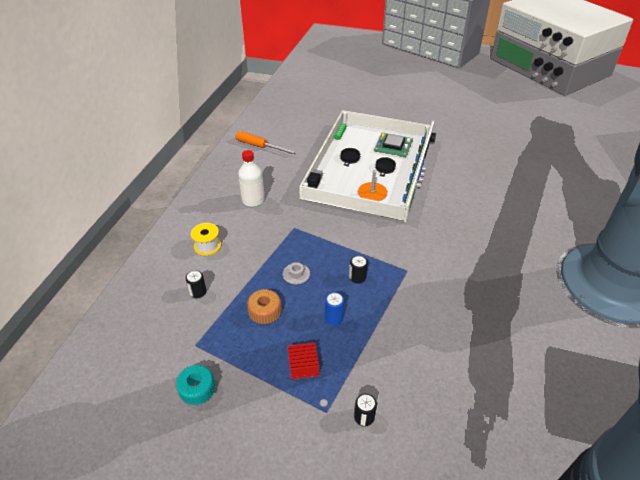

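The top view shows the mat parts: transformer (222,229), clamp plate (270,240), blue cap (231,285), black cap (282,292) and heat sink (184,276). In the case are the stud (397,276), the clips (442,279) and (446,238), and the regulator (484,279). Other black caps stand at (155,331) and (225,167).

```bash
cat > h.py <<'E'
from bench import *
import cv2,numpy as np
from scipy.spatial.transform import Rotation as R
def cam(n):
    c=camera_model(n); return c["K"],c["dist_coeffs"],cv2.Rodrigues(c["rvec"])[0],c["tvec"]
def ray(n,uv):
    K,D,Rm,t=cam(n); u=cv2.undistortPoints(np.array(uv,float).reshape(-1,1,2),K,D)[:,0]
    return np.c_[u,np.ones(len(u))]@Rm, -Rm.T@t
def atz(n,uv,z):
    r,o=ray(n,uv); return o+r*((z-o[2])/r[:,2])[:,None]
def cloud(n,d):
    v,u=np.mgrid[:480,:640]; r,o=ray(n,np.c_[u.ravel(),v.ravel()])
    return (o+r*d.reshape(-1,1)).reshape(480,640,3)
def proj(n,p):
    c=camera_model(n); return cv2.projectPoints(np.array(p,float).reshape(-1,1,3),c["rvec"],c["tvec"],c["K"],c["dist_coeffs"])[0][:,0]
def box(n,pos,d,r=20):pass
E
python3 - <<'E'
from h import *
d=np.load("top0.npy"); P=cloud("top",d); z=P[...,2]
print("table z",np.median(z[340:380,200:300]),"mat",np.median(z[300:310,200:280]))
for name,(u,v),lo,hi,r in [("trans",(222,229),24,44,24),("clamp",(270,240),14,30,20),("blue",(231,285),48,66,20),("black",(282,292),38,56,18),("hs",(184,276),22,40,22),("blk2",(155,331),36,56,18),("blk3",(225,167),36,56,18),("bottle",(352,160),100,140,20),("regtop",(484,279),24,34,14),("clipm",(442,279),18,28,22),("clipr",(446,238),18,28,22)]:
    s=np.s_[v-r:v+r,u-r:u+r]; q=P[s].reshape(-1,3); m=(q[:,2]>lo)&(q[:,2]<hi); q=q[m].astype(np.float32)
    if len(q)<3: print(name,"none",np.percentile(P[s][...,2],[50,90,99])); continue
    c,rad=cv2.minEnclosingCircle(q[:,:2]); print(name,len(q),"mean",q.mean(0).round(1),"circ",np.round(c,1),round(rad,1),"rect",np.round(cv2.minAreaRect(q[:,:2])[0],1),np.round(cv2.minAreaRect(q[:,:2])[1:][0]),round(cv2.minAreaRect(q[:,:2])[2],1),"ztop",np.percentile(q[:,2],90))
p=cv2.imread("pics/top0.png")
cv2.imwrite("pics/c1.png",cv2.resize(p[195:330,360:530],None,fx=4.4,fy=4.4,interpolation=cv2.INTER_CUBIC))
cv2.imwrite("pics/c2.png",cv2.resize(p[205:345,140:310],None,fx=4.2,fy=4.2,interpolation=cv2.INTER_CUBIC))
E
```

```text
table z 0.050647890283244124 mat 2.1535792793888504Traceback (most recent call last):
  File "<stdin>", line 7, in <module>
cv2.error: OpenCV(4.12.0) /io/opencv/modules/imgproc/src/shapedescr.cpp:201: error: (-215:Assertion failed) count >= 0 && (depth == CV_32F || depth == CV_32S) in function 'minEnclosingCircle'
```

```bash
python3 - <<'E'
from h import *
d=np.load("top0.npy"); P=cloud("top",d)
for name,(u,v),lo,hi,r in [("trans",(222,229),24,44,24),("clamp",(270,240),14,30,20),("blue",(231,285),48,66,20),("black",(282,292),38,56,18),("hs",(184,276),22,40,22),("blk2",(155,331),36,56,18),("blk3",(225,167),36,56,18),("bottle",(352,160),100,140,20),("regtop",(484,279),24,34,14),("clipm",(442,279),18,28,22),("clipr",(446,238),18,28,22)]:
    s=np.s_[v-r:v+r,u-r:u+r]; q=P[s].reshape(-1,3); m=(q[:,2]>lo)&(q[:,2]<hi); q=q[m]; q2=np.ascontiguousarray(q[:,:2],dtype=np.float32)
    if len(q)<3: print(name,"none",np.percentile(P[s][...,2],[50,90,99])); continue
    c,rad=cv2.minEnclosingCircle(q2); a=cv2.minAreaRect(q2); print(name,len(q),"mean",q.mean(0).round(1),"circ",np.round(c,1),round(rad,1),"rect",np.round(a[0],1),np.round(a[1]),round(a[2],1),"ztop",np.percentile(q[:,2],90).round(1))
p=cv2.imread("pics/top0.png")
cv2.imwrite("pics/c1.png",cv2.resize(p[195:330,360:530],None,fx=4.4,fy=4.4,interpolation=cv2.INTER_CUBIC))
cv2.imwrite("pics/c2.png",cv2.resize(p[205:345,140:310],None,fx=4.2,fy=4.2,interpolation=cv2.INTER_CUBIC))
E
```

```text
trans 499 mean [625.7 264.4  33.5] circ [626.5 265.2] 30.6 rect [626.1 265.3] [59. 59.] 89.2 ztop 36.5
clamp 112 mean [601.5 161.   21.6] circ [601.6 160.8] 15.0 rect [601.7 161.2] [28. 28.] 43.9 ztop 24.1
blue 190 mean [501.4 242.   58.3] circ [501.8 242.6] 16.4 rect [501.3 242.2] [31. 32.] 45.8 ztop 61.0
black 181 mean [484.8 133.7  48.2] circ [485. 134.] 16.3 rect [484.2 133.9] [32. 30.] 89.2 ztop 50.7
hs 344 mean [522.9 351.5  30. ] circ [524.5 351.9] 31.8 rect [523.4 350.6] [46. 48.] 25.0 ztop 34.2
blk2 191 mean [405.1 408.4  45.5] circ [405.3 410.3] 17.0 rect [404.9 409.6] [30. 31.] 81.0 ztop 48.8
blk3 180 mean [766.  258.   45.9] circ [767.3 258.7] 17.3 rect [766.7 258.3] [32. 32.] 53.1 ztop 48.6
bottle 163 mean [767.5 -24.7 123.7] circ [770.1 -26.3] 14.8 rect [770.1 -25.2] [26. 27.] 36.9 ztop 132.3
regtop 411 mean [ 505.1 -314.9   27.7] circ [ 504.5 -315.4] 33.1 rect [ 505.2 -315.4] [48. 47.] 88.7 ztop 30.3
clipm 103 mean [ 506.4 -220.4   21.7] circ [ 506.8 -220.6] 25.5 rect [ 506.6 -220.7] [49. 49.] 55.1 ztop 24.1
clipr 103 mean [ 598.5 -234.9   21.9] circ [ 597.6 -234.9] 25.6 rect [ 597.7 -235. ] [49. 48.] 71.5 ztop 24.8
```

View pics/c1.png

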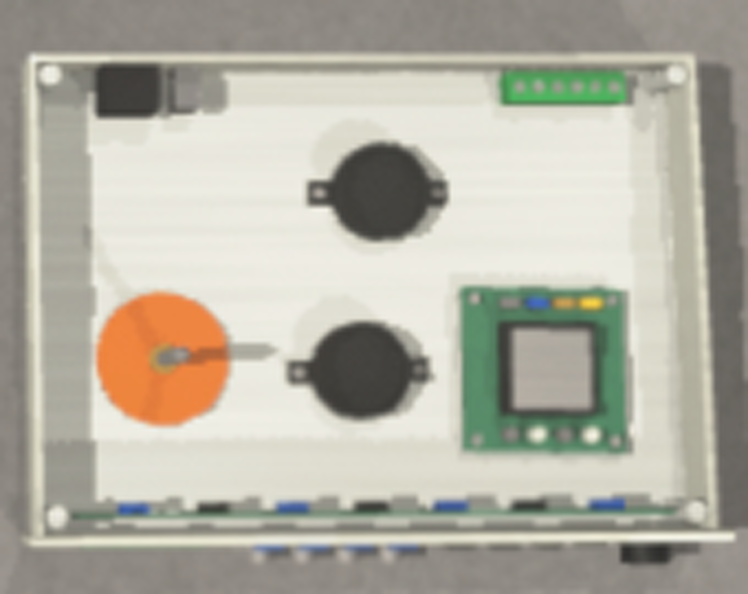

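View pics/c2.png

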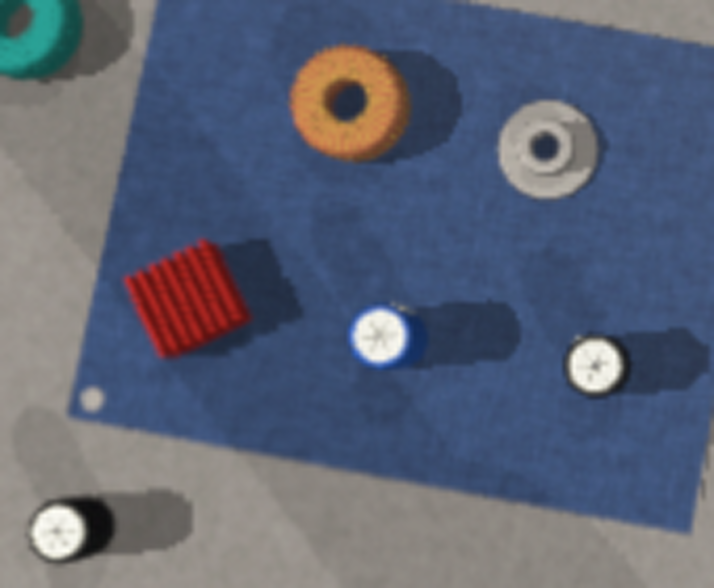

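The nearest black cap to the base is the one on the mat (503 mm away, against 576 mm). The crops show the pad centre at crop (163,358), the clips and the regulator. I'll refine the stud position and the case yaw and start moving.

```bash
python3 - <<'E'
from h import *
for n in("top","side"):
    p=cv2.imread(f"pics/{n}0.png"); h=cv2.cvtColor(p,cv2.COLOR_BGR2HSV)
    m=cv2.inRange(h,(5,150,120),(18,255,255)); k,l,st,c=cv2.connectedComponentsWithStats(m)
    for i in range(1,k):
        if st[i,4]>150: print(n,"orange",c[i].round(1),st[i,:5],atz(n,[c[i],st[i,:2]+st[i,2:4]/2-.5],11).round(1)[:,:2].tolist())
f=lambda a,b:[(a+.5)/4.4-.5+360,(b+.5)/4.4-.5+195]
print("pad eye",atz("top",[f(163,358)],11).round(1))
q=atz("top",[f(511,328),f(590,328),f(592,409),f(512,410)],28); print("steel",q.mean(0),q.round(1)[:,:2].tolist())
q=atz("top",[f(462,288),f(628,288),f(632,452),f(461,450)],16); print("board",q.mean(0),q.round(1)[:,:2].tolist())
q=atz("top",[f(28,543),f(733,538)],53); e=q[1]-q[0];print("panel",np.degrees(np.arctan2(e[0],-e[1])))
# side checks
d=np.load("side0.npy");P=cloud("side",d)
for n,g,lo,hi,r in[("trans",(626,265,34),28,40,45),("clamp",(601.5,161,22),16,28,30),("blue",(501.5,242.2,58),50,66,30),("black",(484.8,133.8,48),40,56,30),("hs",(523,351,32),27,37,45),("clipm",(506.6,-220.6,22),18,28,40),("clipr",(597.8,-235,22),18,28,40),("reg",(505,-315,28),25,33,34)]:
    q=P.reshape(-1,3);m=(np.hypot(q[:,0]-g[0],q[:,1]-g[1])<r)&(q[:,2]>lo)&(q[:,2]<hi);q=q[m]
    a=cv2.minAreaRect(np.ascontiguousarray(q[:,:2],np.float32)); print(n,len(q),q.mean(0).round(1),np.round(a[0],1),np.round(a[1]),round(a[2],1))
E
python3 -m creep '[[0,0,0,0,0,-0.065,1],[0,0,0,0,0,-0.065,1],[0,0,0,0,0,-0.065,1],[-0.1,-0.083,0,0,0,0,1],[-0.1,-0.083,0,0,0,0,1],[-0.1,-0.083,0,0,0,0,1],[-0.1,-0.083,0,0,0,0,1],[-0.1,-0.083,0,0,0,0,1],[-0.1,-0.083,0,0,0,0,1],[-0.1,-0.083,0,0,0,0,1],[-0.1,-0.083,0,0,0,0,1],[-0.1,-0.083,0,0,0,0,1]]' 80
```

```text
top orange [438.9 125.7] [432 108  14  37 363] [[864.4, -235.4], [863.6, -234.5]]
top orange [222.2 228.9] [210 217  25  25 400] [[628.7, 268.9], [628.5, 269.5]]
top orange [396.2 276.1] [382 262  29  29 627] [[515.1, -121.2], [515.3, -120.7]]
side orange [250.5 138.9] [236 131  31  17 280] [[862.5, -237.0], [861.0, -236.8]]
side orange [372.4 191.3] [358 182  29  19 370] [[512.9, -119.9], [514.0, -120.7]]
side orange [263.9 306.3] [248 290  33  33 846] [[627.9, 261.0], [628.0, 260.4]]
pad eye [[ 515.4 -122.2   11. ]]
steel [ 505.23844128 -316.45689674   28.        ] [[526.2, -296.9], [525.3, -337.6], [484.5, -336.2], [484.9, -295.2]]
board [ 505.37653543 -317.98139063   16.        ] [[547.8, -276.6], [546.0, -363.2], [462.3, -360.3], [465.4, -271.8]]
panel -1.0031970239714691
trans 618 [623.1 269.8  33. ] [624.6 267.7] [60. 57.] 17.5
clamp 130 [599.  163.9  20.6] [599.9 162.6] [28. 30.] 39.8
blue 258 [498.7 246.6  57.2] [498.7 244.2] [31. 33.] 16.6
black 214 [481.8 138.6  47.2] [482.4 136.4] [33. 31.] 84.2
hs 660 [521.6 352.5  31.2] [521.6 352.4] [46. 49.] 24.8
clipm 89 [ 505.8 -220.2   21. ] [ 505.6 -220. ] [53. 48.] 79.1
clipr 82 [ 596.3 -232.    20.9] [ 596.2 -234.9] [44. 54.] 14.7
reg 206 [ 503.6 -312.5   28. ] [ 500.6 -315.1] [56. 54.] 0.3
time: 1.1
position: [467.4, 393.2, 230.7]
eef_rot: [-0.002, -3.141, 0.001]
contact_force: [0.2, 0.0, 0.7]
width: 1.002
grip_force: 0.0
```

```bash
python3 -m creep '[[-0.105,-0.085,0,0,0,0,1],[-0.105,-0.085,0,0,0,0,1],[-0.105,-0.085,0,0,0,0,1],[-0.105,-0.085,0,0,0,0,1],[-0.107,-0.084,0,0,0,0,1],[0,0,0.12,0,0,0,1],[0,0,0.12,0,0,0,1],[0,0,0.12,0,0,0,1],[0,0,0.12,0,0,0,1],[0,0,0.12,0,0,0,1],[0,0,0.08,0,0,0,1],[0,0,0.06,0,0,0,1]]' 80
python3 -m creep '[[0,0,0,0,0,0,1],[0,0,0,0,0,0,0.4],[0,0,0,0,0,0,0.4],[0,0,0,0,0,0,0.4],[0,0,0,0,0,0,0.4],[0,0,0,0,0,0,0.4]]' 60
```

```text
time: 2.1
position: [621.3, 266.3, 4.7]
eef_rot: [-0.002, -3.135, 0.005]
contact_force: [-0.5, 0.2, 0.1]
width: 1.003
grip_force: 0.0
time: 2.6
position: [626.4, 268.0, 11.7]
eef_rot: [0.003, 3.138, 0.002]
contact_force: [-1.5, -0.6, 3.4]
width: 0.682
grip_force: 65.0
```

```bash
python3 -m creep '[[0,0,-0.06,0,0,0,0.4],[0,0,-0.12,0,0,0,0.4],[0,0,-0.12,0,0,0,0.4],[0,0,-0.07,0,0,0,0.4],[0,0,0,0,0,0,0.4],[0.034,-0.116,0,0,0,0,0.4],[0.034,-0.116,0,0,0,0,0.4],[0.034,-0.116,0,0,0,0,0.4],[0.034,-0.116,0,0,0,0,0.4],[0.034,-0.116,0,0,0,0,0.4],[0.034,-0.116,0,0,0,0,0.4],[0.034,-0.116,0,0,0,0,0.4]]'
python3 -m creep '[[0.034,-0.116,0,0,0,0,0.4],[0.034,-0.116,0,0,0,0,0.4],[0.034,-0.116,0,0,0,0,0.4],[0.034,-0.116,0,0,0,0,0.4],[0,0,0,0,0,0,0.4],[0,0,0,0,0,0,0.4],[0,0,0,0,0,0,0.4]]'
python3 - <<'E'
from h import *
s=state();print(s["position"],s["eef_rot"],s["contact_force"])
p,d=grab_frame("top");cv2.imwrite("pics/t1.png",p[190:340,340:540,::-1].repeat(4,0).repeat(4,1))
q=cloud("top",d).reshape(-1,3)
E
```

```text
time: 3.6
position: [550.2, 22.6, 118.5]
eef_rot: [-0.002, -3.139, 0.0]
contact_force: [2.6, 0.5, -2.3]
width: 0.681
grip_force: 65.8
time: 4.18
position: [510.6, -114.6, 119.1]
eef_rot: [-0.004, -3.14, -0.002]
contact_force: [-1.4, 1.5, -4.0]
width: 0.676
grip_force: 66.0
[ 510.63661614 -114.59339503  119.10471936] [-3.62363882e-03 -3.13961265e+00 -1.54851747e-03] [-1.36103726  1.50226107 -3.97835681]
```

View pics/t1.png

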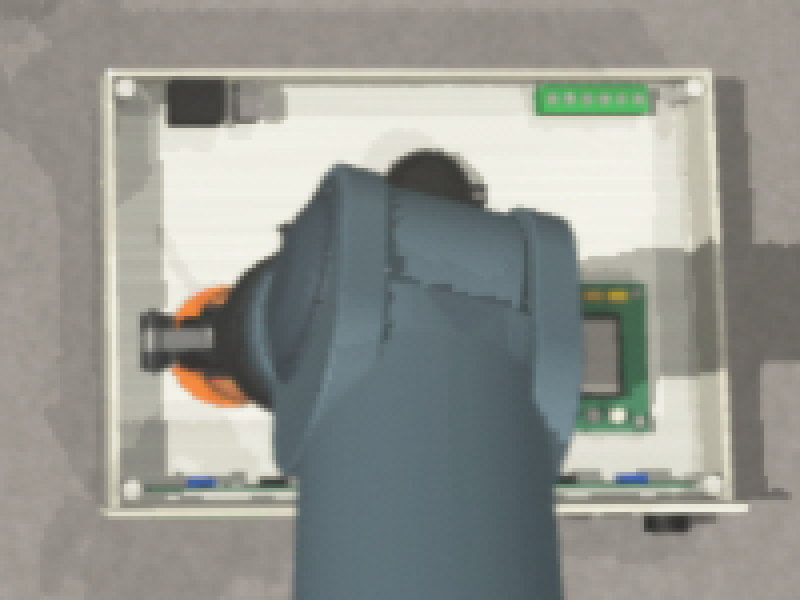

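The arm covers the transformer in the top view, and the pad is still visible at about (215,345). I'll measure the held ring from the side camera.

```bash
python3 -m creep '[[-0.013,-0.022,0,0,0,0,0.4],[0,0,0,0,0,0,0.4],[0,0,0,0,0,0,0.4]]'
python3 - <<'E'
from h import *
s=state();print(s["position"])
p,d=grab_frame("side");cv2.imwrite("pics/s1.png",cv2.resize(p[60:260,270:470,::-1],None,fx=3,fy=3))
P=cloud("side",d);h=cv2.cvtColor(p,cv2.COLOR_RGB2HSV);m=cv2.inRange(h,(5,60,60),(18,255,255))>0
q=P[m];q=q[(q[:,2]>60)&(np.hypot(q[:,0]-514,q[:,1]+121)<60)];print(len(q),np.percentile(q,[2,50,98],axis=0).round(1))
t=q[q[:,2]>np.percentile(q[:,2],98)-8];print(len(t),cv2.minAreaRect(np.ascontiguousarray(t[:,:2],np.float32)),cv2.minEnclosingCircle(np.ascontiguousarray(t[:,:2],np.float32)))
E
```

```text
time: 4.48
position: [516.4, -121.1, 120.2]
eef_rot: [-0.0, 3.141, -0.0]
contact_force: [0.2, 0.0, -2.9]
width: 0.677
grip_force: 65.9
[ 516.36645028 -121.13114106  120.24336987]
334 [[ 488.1 -139.9  114.2]
 [ 503.  -101.3  135.5]
 [ 542.9  -86.6  146.8]]
137 ((516.6861572265625, -107.33586120605469), (68.84199523925781, 59.784873962402344), 33.6284065246582) ((519.1097412109375, -105.72388458251953), 43.4334602355957)
```

View pics/s1.png

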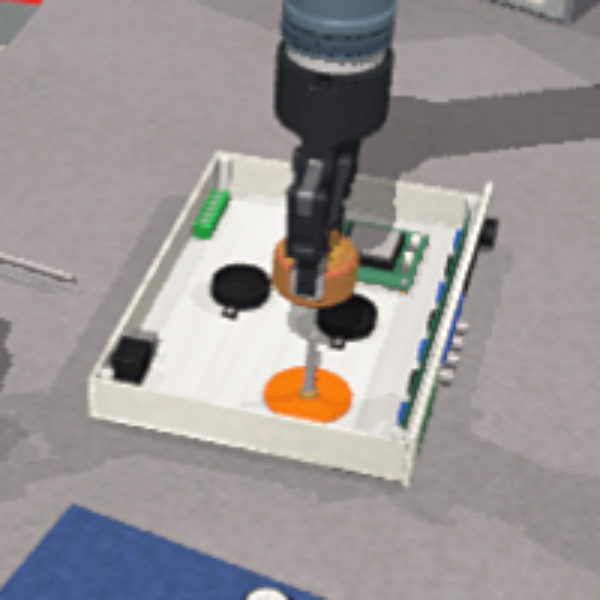

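The side picture shows the ring level, straight above the stud (ring at (315,270), stud base at (308,395) in the crop). I'll lower it.

```bash
python3 -m creep '[[0.004,0,0.06,0,0,0,0.4],[0,0,0.08,0,0,0,0.4],[0,0,0.08,0,0,0,0.4],[0,0,0.06,0,0,0,0.4],[0,0,0.03,0,0,0,0.4],[0,0,0,0,0,0,0.4],[0,0,0,0,0,0,0.4]]'
python3 -m creep '[[0,0,0.01,0,0,0,0.4],[0,0,0,0,0,0,0.4],[0,0,0,0,0,0,0.4]]'
python3 -m creep '[[0,0,0.01,0,0,0,0.4],[0,0,0,0,0,0,0.4],[0,0,0,0,0,0,0.4]]'
```

```text
time: 5.12
position: [514.6, -121.5, 27.3]
eef_rot: [-0.002, -3.141, 0.0]
contact_force: [0.4, -0.5, -2.7]
width: 0.677
grip_force: 65.9
time: 5.37
position: [515.4, -121.8, 25.3]
eef_rot: [0.002, 3.14, -0.0]
contact_force: [0.3, -0.2, -4.5]
width: 0.678
grip_force: 65.9
time: 5.62
position: [514.4, -121.7, 21.4]
eef_rot: [-0.002, -3.142, -0.0]
contact_force: [-0.1, -1.0, -3.1]
width: 0.678
grip_force: 65.9
```

```bash
for i in 1; do python3 -m creep '[[0,0,0.007,0,0,0,0.4],[0,0,0,0,0,0,0.4]]'
python3 -m creep '[[0,0,0.005,0,0,0,0.4],[0,0,0,0,0,0,0.4]]'
python3 -m creep '[[0,0,0,0,0,0,0.4],[0,0,0,0,0,0,0.4],[0,0,0,0,0,0,0.4]]'; done
```

```text
time: 5.78
position: [514.7, -121.8, 20.6]
eef_rot: [-0.003, -3.141, -0.001]
contact_force: [-3.8, 1.2, 6.4]
width: 0.676
grip_force: 67.0
time: 5.95
position: [514.7, -121.8, 20.4]
eef_rot: [-0.003, -3.141, -0.003]
contact_force: [-7.0, 1.3, 17.8]
width: 0.677
grip_force: 68.0
time: 6.2
position: [514.7, -121.8, 20.5]
eef_rot: [-0.003, -3.141, -0.003]
contact_force: [-6.9, 1.6, 17.4]
width: 0.68
grip_force: 67.9
```

```bash
python3 -m creep '[[0,0,-0.004,0,0,0,1],[0,0,0,0,0,0,1],[0,0,0,0,0,0,1],[0,0,0,0,0,0,1],[0,0,-0.05,0,0,0,1],[0,0,-0.1,0,0,0,1],[0,0,-0.12,0,0,0,1],[0,0,-0.1,0,0,0,1],[-0.032,0.105,0,0,0,0,1],[-0.032,0.105,0,0,0,0,1],[-0.032,0.105,0,0,0,0,1],[-0.032,0.105,0,0,0,0,1]]'
python3 -m creep '[[-0.032,0.105,0,0,0,0,1],[-0.032,0.105,0,0,0,0,1],[-0.032,0.105,0,0,0,0,1],[-0.032,0.105,0,0,0,0,1],[-0.032,0.105,0,0,0,0,1],[0,0,0,0,0,0,1],[0,0,0,0,0,0,1]]'
python3 - <<'E'
from h import *
p,d=grab_frame("top");P=cloud("top",d);q=P[255:295,375:420].reshape(-1,3)
q=q[(q[:,2]>34)&(q[:,2]<52)];print(q.mean(0),cv2.minAreaRect(np.ascontiguousarray(q[:,:2],np.float32)))
cv2.imwrite("pics/t2.png",cv2.resize(p[190:340,340:540,::-1],None,fx=3,fy=3))
E
```

```text
time: 7.2
position: [553.5, 5.4, 130.1]
eef_rot: [0.004, 3.141, 0.0]
contact_force: [0.3, 0.1, -0.5]
width: 0.998
grip_force: 0.0
time: 7.78
position: [601.0, 165.9, 129.2]
eef_rot: [0.008, -3.141, -0.002]
contact_force: [-0.1, -0.9, -0.2]
width: 0.997
grip_force: 0.0
[ 515.6994011  -120.65322853   42.35009598] ((516.1943969726562, -121.46941375732422), (59.6742057800293, 58.99542999267578), 36.49631881713867)
```

View pics/t2.png

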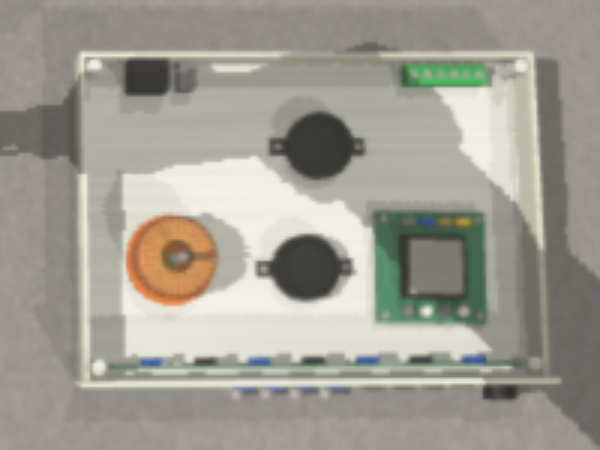

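The transformer lies flat over the stud. Its ring centre in the crop is (172,259), which gives about (516,-121). Next is the clamp plate.

```bash
python3 -m creep '[[0,-0.015,0.06,0,0,0,1],[0,0,0.1,0,0,0,1],[0,0,0.1,0,0,0,1],[0,0,0.08,0,0,0,1],[0,0,0.05,0,0,0,1],[0,0,0.006,0,0,0,1],[0,0,0,0,0,0,1],[0,0,0,0,0,0,1]]' 40
python3 -m creep '[[0,0,0,0,0,0,0.1],[0,0,0,0,0,0,0.1],[0,0,0,0,0,0,0.1],[0,0,0,0,0,0,0.1],[0,0,0,0,0,0,0.1],[0,0,0,0,0,0,0.1],[0,0,0,0,0,0,0.1]]' 40
```

```text
time: 8.5
position: [602.2, 155.8, 12.0]
eef_rot: [0.005, 3.14, -0.001]
contact_force: [0.6, -0.4, -0.5]
width: 0.997
grip_force: 0.0
time: 9.08
position: [602.0, 157.7, 12.0]
eef_rot: [0.002, 3.14, 0.001]
contact_force: [-0.4, -0.4, 4.8]
width: 0.319
grip_force: 40.0
```

```bash
python3 -m creep '[[0,0,-0.06,0,0,0,0.1],[0,0,-0.12,0,0,0,0.1],[0,0,-0.12,0,0,0,0.1],[0,0,-0.06,0,0,0,0.1],[0.032,-0.103,0,0,0,0,0.1],[0.032,-0.103,0,0,0,0,0.1],[0.032,-0.103,0,0,0,0,0.1],[0.032,-0.103,0,0,0,0,0.1],[0.032,-0.103,0,0,0,0,0.1],[0.032,-0.103,0,0,0,0,0.1],[0.032,-0.103,0,0,0,0,0.1],[0.032,-0.103,0,0,0,0,0.1]]'
python3 -m creep '[[0.032,-0.106,0,0,0,0,0.1],[0,0,0,0,0,0,0.1],[0,0,0,0,0,0,0.1],[0,0,0,0,0,0,0.1]]'
python3 -m creep '[[0,0,0,0,0,0,0.1],[0,0,0,0,0,0,0.1]]'
python3 - <<'E'
from h import *
p,d=grab_frame("side");cv2.imwrite("pics/s2.png",cv2.resize(p[110:230,310:450,::-1],None,fx=5,fy=5,interpolation=cv2.INTER_CUBIC))
print(state()["position"],proj("side",[[514.5,-121.2,71],[515,-121.2,43]]))
E
```

```text
time: 10.08
position: [522.5, -91.3, 118.4]
eef_rot: [-0.002, -3.14, 0.0]
contact_force: [0.1, -0.0, -0.9]
width: 0.319
grip_force: 39.7
time: 10.42
position: [513.9, -121.4, 118.6]
eef_rot: [-0.003, -3.141, -0.001]
contact_force: [0.7, 1.2, -1.4]
width: 0.319
grip_force: 39.7
time: 10.58
position: [514.8, -119.8, 118.8]
eef_rot: [0.003, -3.141, -0.001]
contact_force: [-1.0, -0.1, -1.2]
width: 0.32
grip_force: 39.7
[ 514.84273781 -119.94313021  118.86021743] [[373.68257808 169.71403282]
 [372.58738125 179.71165676]]
```

View pics/s2.png

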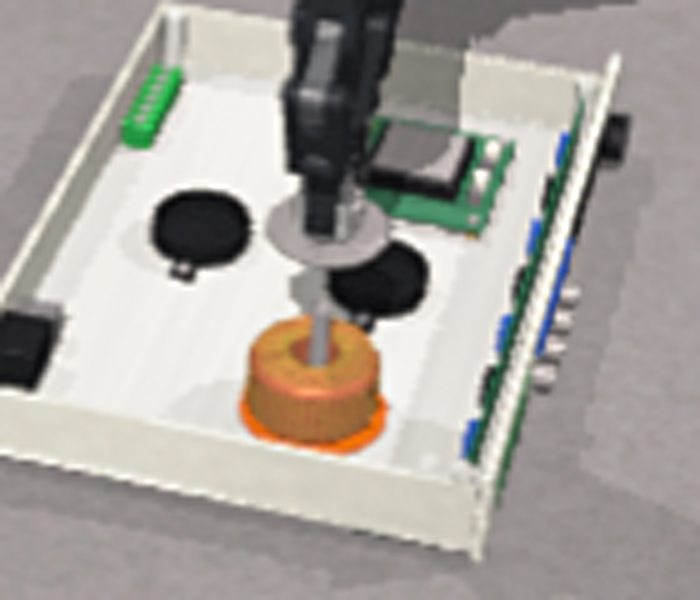

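The plate is level over the stud: plate centre at crop (329,232), expected at about 326 there, so it's about 1 mm off. I'll lower it carefully.

```bash
python3 -m creep '[[-0.003,-0.004,0.04,0,0,0,0.1],[0,0,0.05,0,0,0,0.1],[0,0,0.03,0,0,0,0.1],[0,0,0.02,0,0,0,0.1],[0,0,0.02,0,0,0,0.1],[0,0,0,0,0,0,0.1]]'
python3 -m creep '[[0,0,0.02,0,0,0,0.1],[0,0,0.02,0,0,0,0.1],[0,0,0,0,0,0,0.1],[0,0,0,0,0,0,0.1]]'
python3 -m creep '[[0,0,0.008,0,0,0,0.1],[0,0,0,0,0,0,0.1]]'
```

```text
time: 11.13
position: [514.3, -122.6, 69.5]
eef_rot: [-0.002, -3.139, -0.0]
contact_force: [-1.2, 0.5, -0.6]
width: 0.322
grip_force: 39.7
time: 11.47
position: [515.1, -122.9, 58.8]
eef_rot: [-0.002, -3.141, -0.0]
contact_force: [1.1, -0.1, -1.7]
width: 0.319
grip_force: 39.7
time: 11.63
position: [515.4, -122.9, 56.7]
eef_rot: [0.002, 3.141, 0.0]
contact_force: [0.6, 0.0, -2.3]
width: 0.318
grip_force: 39.7
```

```bash
python3 -m creep '[[0,0,0.008,0,0,0,0.1],[0,0,0,0,0,0,0.1],[0,0,0,0,0,0,0.1]]'
python3 -m creep '[[0,0,0.006,0,0,0,0.1],[0,0,0,0,0,0,0.1],[0,0,0,0,0,0,0.1]]'
```

```text
time: 11.88
position: [515.3, -122.9, 54.2]
eef_rot: [-0.002, -3.141, -0.0]
contact_force: [-0.2, 0.4, -1.4]
width: 0.322
grip_force: 39.7
time: 12.13
position: [515.7, -123.0, 52.8]
eef_rot: [0.002, 3.141, -0.0]
contact_force: [0.6, 0.0, 0.6]
width: 0.32
grip_force: 39.9
```

```bash
python3 -m creep '[[0,0,0.005,0,0,0,0.1],[0,0,0,0,0,0,0.1],[0,0,0,0,0,0,0.1]]'
python3 -m creep '[[0,0,0,0,0,0,1],[0,0,0,0,0,0,1],[0,0,0,0,0,0,1],[0,0,0,0,0,0,1],[0,0,0,0,0,0,1],[0,0,-0.06,0,0,0,1],[0,0,-0.11,0,0,0,1],[0,0,-0.11,0,0,0,1],[0,0,-0.06,0,0,0,1],[0.005,0.122,0,0,0,0,1],[0.005,0.122,0,0,0,0,1],[0.005,0.122,0,0,0,0,1]]'
python3 -m creep '[[0.005,0.122,0,0,0,0,1],[0.005,0.122,0,0,0,0,1],[0.005,0.122,0,0,0,0,1],[0.005,0.122,0,0,0,0,1],[0.005,0.122,0,0,0,0,1],[0.005,0.122,0,0,0,0,1],[0.004,0.12,0,0,0,0,1],[0,0,0,0,0,0,1],[0,0,0,0,0,0,1],[0,0,0,0,0,0,1]]'
python3 - <<'E'
from h import *
p,d=grab_frame("top");P=cloud("top",d);cv2.imwrite("pics/t3.png",p[...,::-1])
q=P[255:295,375:420].reshape(-1,3);q=q[(q[:,2]>56)&(q[:,2]<68)];print(len(q),q.mean(0),cv2.minAreaRect(np.ascontiguousarray(q[:,:2],np.float32)))
print(state()["position"])
E
```

```text
time: 12.38
position: [515.9, -123.1, 52.4]
eef_rot: [0.003, 3.141, 0.001]
contact_force: [-3.0, 1.1, 8.7]
width: 0.319
grip_force: 40.7
time: 13.38
position: [511.3, -12.7, 153.8]
eef_rot: [0.007, 3.14, 0.0]
contact_force: [1.5, 1.2, -0.1]
width: 1.001
grip_force: 0.0
time: 14.22
position: [501.0, 241.9, 152.5]
eef_rot: [-0.002, -3.141, 0.002]
contact_force: [-0.9, -1.2, -0.6]
width: 1.002
grip_force: 0.0
125 [ 516.20127993 -122.13929757   62.53532626] ((516.3667602539062, -121.7183609008789), (28.104402542114258, 28.271926879882812), 1.4255613088607788)
[501.27321191 240.75660894 152.57914836]
```

```bash
python3 -m creep '[[0,0.004,0.06,0,0,0,1],[0,0,0.11,0,0,0,1],[0,0,0.11,0,0,0,1],[0,0,0.09,0,0,0,1],[0,0,0.045,0,0,0,1],[0,0,0,0,0,0,1],[0,0,0,0,0,0,0.1],[0,0,0,0,0,0,0.1],[0,0,0,0,0,0,0.1],[0,0,0,0,0,0,0.1],[0,0,0,0,0,0,0.1],[0,0,0,0,0,0,0.1]]' 35
python3 -m creep '[[0,0,0,0,0,0,0.1],[0,0,0,0,0,0,0.1]]'
```

```text
time: 15.27
position: [502.5, 244.2, 30.2]
eef_rot: [0.002, 3.139, 0.002]
contact_force: [-1.3, -2.3, 6.5]
width: 0.376
grip_force: 34.7
time: 15.43
position: [502.5, 244.2, 30.1]
eef_rot: [0.002, 3.139, 0.002]
contact_force: [-0.4, -0.1, 5.3]
width: 0.376
grip_force: 34.7
```

```bash
python3 -m creep '[[0,0,-0.06,0,0,0,0.1],[0,0,-0.11,0,0,0,0.1],[0,0,-0.12,0,0,0,0.1],[0,0,-0.09,0,0,0,0.1],[-0.002,-0.119,0,0,0,0,0.1],[-0.002,-0.119,0,0,0,0,0.1],[-0.002,-0.119,0,0,0,0,0.1],[-0.002,-0.119,0,0,0,0,0.1],[-0.002,-0.119,0,0,0,0,0.1],[-0.002,-0.119,0,0,0,0,0.1],[-0.002,-0.119,0,0,0,0,0.1],[-0.002,-0.119,0,0,0,0,0.1]]'
python3 -m creep '[[0,-0.119,0,0,0,0,0.1],[0,-0.119,0,0,0,0,0.1],[0,-0.119,0,0,0,0,0.1],[0,-0.119,0,0,0,0,0.1],[0,-0.12,0,0,0,0,0.1],[0,0,0,0,0,0,0.1],[0,0,0,0,0,0,0.1],[0,0,0,0,0,0,0.1]]'
python3 -m creep '[[0,0,0,0,0,0,0.1],[0,0,0,0,0,0,0.1]]'
python3 - <<'E'
from h import *
p,d=grab_frame("side");cv2.imwrite("pics/s3.png",cv2.resize(p[60:220,300:450,::-1],None,fx=4,fy=4,interpolation=cv2.INTER_CUBIC))
s=state();print(s["position"]);z=s["position"][2]-28
print(((proj("side",[[506.4,-220.4,z],[506.4,-220.4,z+56],[506.4,-220.4,22]])-[300,60])*4).round())
E
```

```text
time: 16.43
position: [505.0, -43.3, 142.6]
eef_rot: [0.002, 3.141, 0.001]
contact_force: [0.5, -0.6, 0.1]
width: 0.372
grip_force: 35.0
time: 17.1
position: [505.0, -220.1, 142.2]
eef_rot: [-0.003, -3.141, -0.002]
contact_force: [0.7, 1.7, -0.8]
width: 0.374
grip_force: 35.1
time: 17.27
position: [505.6, -218.4, 142.2]
eef_rot: [0.003, -3.141, -0.002]
contact_force: [0.2, 0.1, -1.0]
width: 0.374
grip_force: 35.1
[ 505.67062978 -218.57241982  142.29676469]
[[352. 280.]
 [361. 194.]
 [339. 411.]]
```

View pics/s3.png

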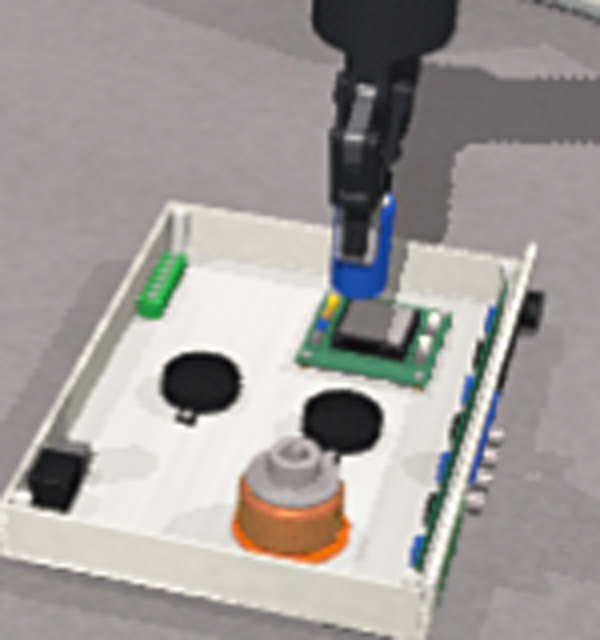

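The clamp plate sits well on the transformer. The cap's bottom is at crop u≈360 where I expected about 355 given the clip at (342,418), so it needs about 3 mm toward +x.

```bash
python3 -m creep '[[-0.011,-0.005,0.05,0,0,0,0.1],[0,0,0.1,0,0,0,0.1],[0,0,0.09,0,0,0,0.1],[0,0,0.04,0,0,0,0.1],[0,0,0.02,0,0,0,0.1],[0,0,0.02,0,0,0,0.1],[0,0,0.01,0,0,0,0.1],[0,0,0,0,0,0,0.1],[0,0,0,0,0,0,0.1]]'
python3 -m creep '[[0,0,0.01,0,0,0,0.1],[0,0,0,0,0,0,0.1],[0,0,0,0,0,0,0.1]]'
python3 -m creep '[[0,0,0.007,0,0,0,0.1],[0,0,0,0,0,0,0.1],[0,0,0,0,0,0,0.1]]'
```

```text
time: 18.07
position: [509.5, -222.6, 44.5]
eef_rot: [0.002, 3.14, -0.001]
contact_force: [-0.4, -0.4, -0.8]
width: 0.376
grip_force: 35.1
time: 18.32
position: [508.8, -222.3, 40.9]
eef_rot: [0.002, 3.141, -0.0]
contact_force: [0.3, -0.4, -0.6]
width: 0.375
grip_force: 35.1
time: 18.57
position: [508.6, -222.2, 38.4]
eef_rot: [-0.002, -3.142, 0.0]
contact_force: [-0.4, 0.7, -0.3]
width: 0.371
grip_force: 35.1
```

```bash
python3 -m creep '[[0,0.004,0.004,0,0,0,0.1],[0,0,0,0,0,0,0.1],[0,0,0,0,0,0,0.1]]'
python3 -m creep '[[0,0,0.004,0,0,0,0.1],[0,0,0,0,0,0,0.1],[0,0,0,0,0,0,0.1]]'
```

```text
time: 18.82
position: [508.8, -222.2, 38.2]
eef_rot: [0.003, 3.141, -0.002]
contact_force: [-1.8, -0.7, 6.2]
width: 0.374
grip_force: 35.6
time: 19.07
position: [508.9, -222.3, 38.1]
eef_rot: [0.004, 3.141, -0.0]
contact_force: [-3.6, 0.7, 12.0]
width: 0.375
grip_force: 36.1
```

```bash
python3 -m creep '[[0,0,0,0,0,0,1],[0,0,0,0,0,0,1],[0,0,0,0,0,0,1],[0,0,0,0,0,0,1],[0,0,0,0,0,0,1],[0,0,-0.06,0,0,0,1],[0,0,-0.12,0,0,0,1],[0,0,-0.12,0,0,0,1],[0,0,-0.07,0,0,0,1],[0.008,0.119,0,0,0,0,1],[0.008,0.119,0,0,0,0,1],[0.008,0.119,0,0,0,0,1]]'
python3 -m creep '[[0.008,0.119,0,0,0,0,1],[0.008,0.119,0,0,0,0,1],[0.008,0.119,0,0,0,0,1],[0.008,0.119,0,0,0,0,1],[0.008,0.119,0,0,0,0,1],[0.008,0.119,0,0,0,0,1],[0.008,0.12,0,0,0,0,1],[0,0,0,0,0,0,1],[0,0,0,0,0,0,1],[0,0,0,0,0,0,1]]'
python3 - <<'E'
from h import *
p,d=grab_frame("top");P=cloud("top",d);cv2.imwrite("pics/t4.png",p[...,::-1])
for c,lo,hi in[((507,-221),60,72),((516,-121),56,68),((510,-121),0,0)]:
    q=P.reshape(-1,3);q=q[(q[:,2]>lo)&(q[:,2]<hi)&(np.hypot(q[:,0]-c[0],q[:,1]-c[1])<35)]
    if len(q)>5: print(len(q),q.mean(0),cv2.minAreaRect(np.ascontiguousarray(q[:,:2],np.float32)))
print(state()["position"])
E
```

```text
time: 20.07
position: [501.8, -113.5, 147.7]
eef_rot: [0.006, 3.14, -0.0]
contact_force: [1.0, 0.4, -0.3]
width: 0.999
grip_force: 0.0
time: 20.9
position: [484.8, 136.0, 146.6]
eef_rot: [-0.001, -3.141, 0.001]
contact_force: [-0.2, -0.4, 0.4]
width: 1.001
grip_force: 0.0
189 [ 507.6242446  -220.52161154   66.13651373] ((507.9234924316406, -221.26248168945312), (31.360244750976562, 31.691843032836914), 17.189048767089844)
121 [ 516.1491457  -121.95357951   62.44001689] ((516.406494140625, -122.04585266113281), (28.157556533813477, 28.064374923706055), 0.7514387965202332)
[485.03434934 134.92162123 146.68520402]
```

```bash
python3 -m creep '[[0.002,0,0.06,0,0,0,1],[0,0,0.11,0,0,0,1],[0,0,0.11,0,0,0,1],[0,0,0.085,0,0,0,1],[0,0,0.04,0,0,0,1],[0,0,0,0,0,0,1],[0,0,0,0,0,0,0.1],[0,0,0,0,0,0,0.1],[0,0,0,0,0,0,0.1],[0,0,0,0,0,0,0.1],[0,0,0,0,0,0,0.1],[0,0,0,0,0,0,0.1]]' 35
python3 -m creep '[[0,0,0,0,0,0,0.1],[0,0,0,0,0,0,0.1]]'
```

```text
time: 21.95
position: [486.0, 136.7, 27.2]
eef_rot: [0.002, 3.139, 0.002]
contact_force: [-1.6, -0.7, 7.0]
width: 0.371
grip_force: 34.9
time: 22.12
position: [485.9, 136.7, 27.2]
eef_rot: [0.002, 3.139, 0.002]
contact_force: [-1.3, -1.2, 7.5]
width: 0.371
grip_force: 34.9
```

```bash
python3 -m creep '[[0,0,-0.06,0,0,0,0.1],[0,0,-0.12,0,0,0,0.1],[0,0,-0.12,0,0,0,0.1],[0,0,-0.08,0,0,0,0.1],[-0.034,-0.113,0,0,0,0,0.1],[-0.034,-0.113,0,0,0,0,0.1],[-0.034,-0.113,0,0,0,0,0.1],[-0.034,-0.113,0,0,0,0,0.1],[-0.034,-0.113,0,0,0,0,0.1],[-0.034,-0.113,0,0,0,0,0.1],[-0.034,-0.113,0,0,0,0,0.1],[-0.034,-0.113,0,0,0,0,0.1]]'
python3 -m creep '[[-0.034,-0.113,0,0,0,0,0.1],[-0.034,-0.113,0,0,0,0,0.1],[-0.034,-0.112,0,0,0,0,0.1],[0,0,0,0,0,0,0.1],[0,0,0,0,0,0,0.1],[0,0,0,0,0,0,0.1]]'
python3 -m creep '[[0,0,0,0,0,0,0.1],[0,0,0,0,0,0,0.1]]'
python3 - <<'E'
from h import *
p,d=grab_frame("side");cv2.imwrite("pics/s4.png",cv2.resize(p[50:220,280:430,::-1],None,fx=3.5,fy=3.5,interpolation=cv2.INTER_CUBIC))
s=state();print(s["position"]);z=s["position"][2]-25
print(((proj("side",[[597.5,-235,z],[597.5,-235,z+46],[597.5,-235,22]])-[280,50])*3.5).round())
E
```

```text
time: 23.12
position: [565.8, -136.3, 139.7]
eef_rot: [0.002, 3.141, 0.001]
contact_force: [0.3, -0.0, -0.9]
width: 0.37
grip_force: 35.1
time: 23.62
position: [595.8, -235.8, 139.1]
eef_rot: [-0.003, -3.141, -0.002]
contact_force: [0.5, 0.5, -0.7]
width: 0.372
grip_force: 35.2
time: 23.78
position: [596.3, -233.8, 139.3]
eef_rot: [0.003, -3.141, -0.003]
contact_force: [-0.9, -0.6, -1.4]
width: 0.372
grip_force: 35.2
[ 596.36517753 -234.04531057  139.34369696]
[[249. 247.]
 [251. 185.]
 [243. 360.]]
```

View pics/s4.png

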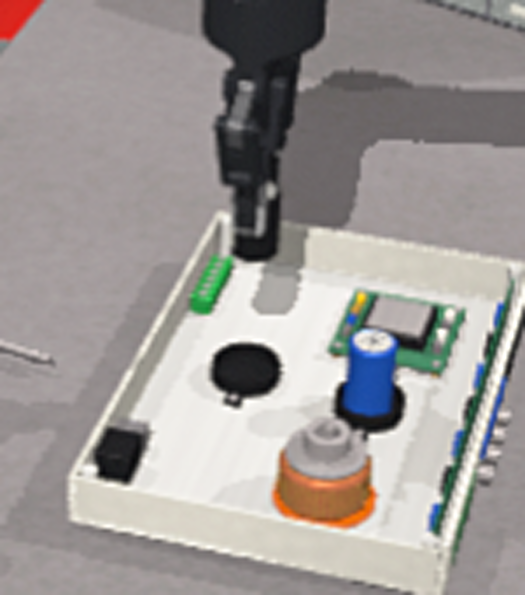

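The blue cap stands in the middle clip at (372,370). The black cap's bottom is at u≈256 where I expected about 252, which is about 2.5 mm toward -x. I'll correct that and lower it.

```bash
python3 -m creep '[[-0.009,-0.004,0.05,0,0,0,0.1],[0,0,0.1,0,0,0,0.1],[0,0,0.09,0,0,0,0.1],[0,0,0.04,0,0,0,0.1],[0,0,0.02,0,0,0,0.1],[0,0,0.02,0,0,0,0.1],[0,0,0.01,0,0,0,0.1],[0,0,0,0,0,0,0.1],[0,0,0,0,0,0,0.1]]'
python3 -m creep '[[0,0,0.007,0,0,0,0.1],[0,0,0,0,0,0,0.1],[0,0,0,0,0,0,0.1]]'
python3 -m creep '[[0,0,0.007,0,0,0,0.1],[0,0,0,0,0,0,0.1],[0,0,0,0,0,0,0.1]]'
```

```text
time: 24.58
position: [599.9, -238.1, 41.6]
eef_rot: [0.002, 3.139, -0.001]
contact_force: [0.0, -0.7, -0.2]
width: 0.371
grip_force: 35.2
time: 24.83
position: [599.2, -237.7, 39.0]
eef_rot: [0.002, 3.141, -0.0]
contact_force: [-0.7, -0.1, -0.5]
width: 0.371
grip_force: 35.2
time: 25.08
position: [598.7, -237.6, 36.2]
eef_rot: [-0.002, -3.141, -0.0]
contact_force: [1.0, 0.5, -1.0]
width: 0.372
grip_force: 35.2
```

```bash
python3 -m creep '[[0,0.006,0.004,0,0,0,0.1],[0,0,0,0,0,0,0.1],[0,0,0,0,0,0,0.1]]'
python3 -m creep '[[0,0,0.005,0,0,0,0.1],[0,0,0,0,0,0,0.1],[0,0,0,0,0,0,0.1]]'
```

```text
time: 25.33
position: [599.1, -236.2, 35.4]
eef_rot: [0.002, 3.141, -0.001]
contact_force: [-0.9, -0.5, 1.9]
width: 0.371
grip_force: 35.3
time: 25.58
position: [599.1, -236.3, 35.3]
eef_rot: [0.003, 3.141, 0.0]
contact_force: [-2.7, 0.3, 8.7]
width: 0.371
grip_force: 36.0
```

```bash
python3 -m creep '[[0,0,0,0,0,0,1],[0,0,0,0,0,0,1],[0,0,0,0,0,0,1],[0,0,0,0,0,0,1],[0,0,0,0,0,0,1],[0,0,-0.06,0,0,0,1],[0,0,-0.12,0,0,0,1],[0,0,-0.12,0,0,0,1],[0,0,-0.08,0,0,0,1],[0.015,0.115,0,0,0,0,1],[0.015,0.115,0,0,0,0,1],[0.015,0.115,0,0,0,0,1]]'
python3 -m creep '[[0.015,0.115,0,0,0,0,1],[0.015,0.115,0,0,0,0,1],[0.015,0.115,0,0,0,0,1],[0.015,0.115,0,0,0,0,1],[0.015,0.115,0,0,0,0,1],[0.015,0.115,0,0,0,0,1],[0.015,0.115,0,0,0,0,1],[0.015,0.115,0,0,0,0,1],[0.015,0.115,0,0,0,0,1],[0.015,0.115,0,0,0,0,1],[0.015,0.115,0,0,0,0,1],[0.015,0.115,0,0,0,0,1]]'
python3 -m creep '[[0.015,0.115,0,0,0,0,1],[0.015,0.115,0,0,0,0,1],[0,0,0,0,0,-0.07,1],[0,0,0,0,0,-0.07,1],[0,0,0,0,0,-0.07,1],[0,0,0,0,0,-0.068,1],[0,0,0,0,0,0,1],[0,0,0,0,0,0,1]]'
python3 - <<'E'
from h import *
p,d=grab_frame("top");P=cloud("top",d);cv2.imwrite("pics/t5.png",p[...,::-1])
q=P.reshape(-1,3);q=q[(q[:,2]>50)&(q[:,2]<62)&(np.hypot(q[:,0]-598,q[:,1]+236)<35)]
print(len(q),q.mean(0),cv2.minAreaRect(np.ascontiguousarray(q[:,:2],np.float32)))
s=state();r=R.from_rotvec(s["eef_rot"]).as_matrix();dl=r.T@(np.array([522.7,351.5,6])-s["position"]);print(s["position"],s["qpos"].round(2),np.degrees(np.arctan2(r[1,0],r[0,0])),dl/300)
E
```

```text
time: 26.58
position: [585.7, -132.2, 148.5]
eef_rot: [0.007, 3.14, -0.0]
contact_force: [-0.1, 0.2, 0.5]
width: 0.997
grip_force: 0.0
time: 27.58
position: [531.6, 283.3, 147.5]
eef_rot: [-0.003, -3.141, 0.0]
contact_force: [0.9, -0.4, 0.1]
width: 1.002
grip_force: 0.0
time: 28.25
position: [523.1, 350.6, 147.3]
eef_rot: [0.674, -3.068, 0.0]
contact_force: [0.8, -1.0, 0.3]
width: 1.002
grip_force: 0.0
180 [ 598.25295427 -233.98016214   56.27355587] ((598.1633911132812, -234.59030151367188), (31.099401473999023, 32.878238677978516), 3.101353406906128)
[523.19571637 350.54382776 147.37749743] [-0.72  0.43  0.09  1.72 -0.04  0.99  1.38] -155.22907616801493 [-3.58229911e-06  3.59556472e-03  4.71258283e-01]
```

```bash
python3 -m creep '[[0,0.003,0.06,0,0,0,1],[0,0,0.12,0,0,0,1],[0,0,0.12,0,0,0,1],[0,0,0.1,0,0,0,1],[0,0,0.06,0,0,0,1],[0,0,0,0,0,0,1],[0,0,0,0,0,0,0.2],[0,0,0,0,0,0,0.2],[0,0,0,0,0,0,0.2],[0,0,0,0,0,0,0.2],[0,0,0,0,0,0,0.2],[0,0,0,0,0,0,0.2]]' 40
python3 -m creep '[[0,0,0,0,0,0,0.2],[0,0,0,0,0,0,0.2],[0,0,-0.06,0,0,0,0.2],[0,0,-0.12,0,0,0,0.2],[0,0,-0.12,0,0,0,0.2],[0,0,-0.1,0,0,0,0.2],[0,0,0,0,0,0.07,0.2],[0,0,0,0,0,0.07,0.2],[0,0,0,0,0,0.07,0.2],[0,0,0,0,0,0.07,0.2],[0,0,0,0,0,0.014,0.2],[0,0,0,0,0,0,0.2]]'
python3 - <<'E'
from h import *
s=state();r=R.from_rotvec(s["eef_rot"]).as_matrix();dl=r.T@(np.array([505.5,-316,s["position"][2]])-s["position"]);print(s["position"],np.degrees(np.arctan2(r[1,0],r[0,0])),dl/300)
E
```

```text
time: 29.3
position: [524.9, 353.0, 12.2]
eef_rot: [-0.677, 3.063, 0.003]
contact_force: [-0.2, -0.3, 7.0]
width: 0.528
grip_force: 44.0
time: 30.3
position: [522.4, 351.5, 129.5]
eef_rot: [-0.039, -3.141, 0.0]
contact_force: [0.4, 0.2, -1.8]
width: 0.526
grip_force: 43.3
[522.43992802 351.52308214 129.53322344] 178.57546015316652 [ 1.13278516e-03 -2.22579292e+00  6.63108995e-04]
```

```bash
python3 -m creep '[[0,-0.117,0,0,0,0,0.2],[0,-0.117,0,0,0,0,0.2],[0,-0.117,0,0,0,0,0.2],[0,-0.117,0,0,0,0,0.2],[0,-0.117,0,0,0,0,0.2],[0,-0.117,0,0,0,0,0.2],[0,-0.117,0,0,0,0,0.2],[0,-0.117,0,0,0,0,0.2],[0,-0.117,0,0,0,0,0.2],[0,-0.117,0,0,0,0,0.2],[0,-0.117,0,0,0,0,0.2],[0,-0.117,0,0,0,0,0.2]]'
python3 -m creep '[[0,-0.117,0,0,0,0,0.2],[0,-0.117,0,0,0,0,0.2],[0,-0.117,0,0,0,0,0.2],[0,-0.117,0,0,0,0,0.2],[0,-0.117,0,0,0,0,0.2],[0,-0.117,0,0,0,0,0.2],[0,-0.117,0,0,0,0,0.2],[0,0,0,0,0,0,0.2],[0,0,0,0,0,0,0.2],[0,0,0,0,0,0,0.2],[0,0,0,0,0,0,0.2]]'
python3 - <<'E'
from h import *
p,d=grab_frame("side");cv2.imwrite("pics/s5.png",cv2.resize(p[40:200,320:470,::-1],None,fx=3.5,fy=3.5,interpolation=cv2.INTER_CUBIC))
s=state();r=R.from_rotvec(s["eef_rot"]).as_matrix();dl=r.T@(np.array([505,-316,38])-s["position"]);print(s["position"],np.degrees(np.arctan2(r[1,0],r[0,0])),dl/300)
z=s["position"][2]-10
print(((proj("side",[[505,-316,z],[505,-316,z+30],[505,-316,28]])-[320,40])*3.5).round())
E
```

```text
time: 31.3
position: [511.3, -71.1, 129.8]
eef_rot: [0.037, 3.141, 0.0]
contact_force: [1.1, 0.9, -0.7]
width: 0.528
grip_force: 43.2
time: 32.22
position: [505.6, -312.9, 129.1]
eef_rot: [-0.036, -3.141, -0.003]
contact_force: [-0.5, 0.1, -0.2]
width: 0.528
grip_force: 43.2
[ 505.72158444 -312.70294837  129.21004533] 178.69455745922642 [ 0.00205635 -0.01154546  0.30401546]
[[269. 237.]
 [273. 198.]
 [256. 348.]]
```

View pics/s5.png

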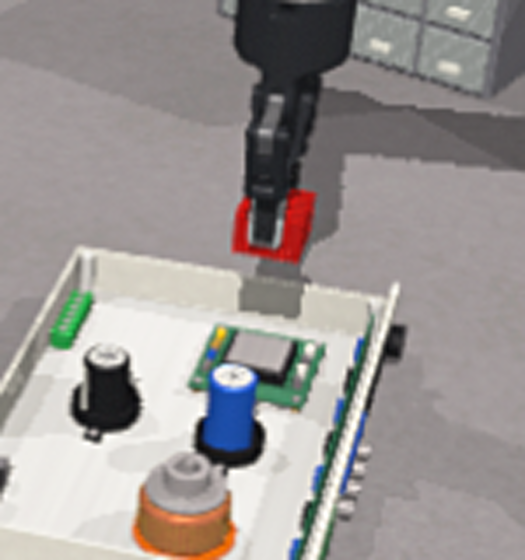

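The heat sink is centred over the regulator: box at about (273,225) against an expected (271,218), which matches the usual camera offset. I'll lower it.

```bash
python3 -m creep '[[0.001,-0.01,0.05,0,0,0,0.2],[0,0,0.1,0,0,0,0.2],[0,0,0.08,0,0,0,0.2],[0,0,0.04,0,0,0,0.2],[0,0,0.015,0,0,0,0.2],[0,0,0,0,0,0,0.2],[0,0,0,0,0,0,0.2]]'
python3 -m creep '[[0,0,0.008,0,0,0,0.2],[0,0,0,0,0,0,0.2],[0,0,0,0,0,0,0.2]]'
python3 -m creep '[[0,0,0.005,0,0,0,0.2],[0,0,0,0,0,0,0.2],[0,0,0,0,0,0,0.2]]'
```

```text
time: 32.85
position: [505.7, -318.0, 44.9]
eef_rot: [0.04, 3.14, -0.001]
contact_force: [-0.8, 0.2, -1.2]
width: 0.529
grip_force: 43.3
time: 33.1
position: [505.5, -318.5, 42.7]
eef_rot: [0.042, 3.14, -0.001]
contact_force: [-0.3, 0.3, -0.9]
width: 0.53
grip_force: 43.3
time: 33.35
position: [504.7, -318.1, 40.3]
eef_rot: [0.042, 3.141, 0.0]
contact_force: [0.1, -0.6, -0.5]
width: 0.528
grip_force: 43.3
```

```bash
python3 -m creep '[[0,0.006,0.006,0,0,0,0.2],[0,0,0,0,0,0,0.2],[0,0,0,0,0,0,0.2]]'
python3 -m creep '[[0,0,0.005,0,0,0,0.2],[0,0,0,0,0,0,0.2],[0,0,0,0,0,0,0.2]]'
```

```text
time: 33.6
position: [504.9, -316.1, 38.3]
eef_rot: [0.041, 3.141, 0.0]
contact_force: [0.5, -0.8, -0.8]
width: 0.53
grip_force: 43.3
time: 33.85
position: [504.8, -316.1, 38.2]
eef_rot: [-0.042, -3.141, -0.002]
contact_force: [-3.0, 3.2, 7.7]
width: 0.526
grip_force: 44.3
```

```bash
python3 -m creep '[[0,0,0,0,0,0,1],[0,0,0,0,0,0,1],[0,0,0,0,0,0,1],[0,0,0,0,0,0,1],[0,0,0,0,0,0,1],[0,0,-0.06,0,0,0,1],[0,0,-0.12,0,0,0,1],[0,0,-0.12,0,0,0,1],[0,0,-0.12,0,0,0,1],[0,0.11,0,0,0,0,1],[0,0.11,0,0,0,0,1],[0,0.11,0,0,0,0,1]]'
python3 -m creep '[[0,0.11,0,0,0,0,1],[0,0.11,0,0,0,0,1],[0,0.11,0,0,0,0,1],[0,0.11,0,0,0,0,1],[0,0.11,0,0,0,0,1],[0,0.11,0,0,0,0,1],[0,0.11,0,0,0,0,1],[0,0.11,0,0,0,0,1],[0,0.11,0,0,0,0,1],[0,0.11,0,0,0,0,1],[0,0.11,0,0,0,0,1],[0,0.11,0,0,0,0,1]]'
python3 - <<'E'
from h import *
p,d=grab_frame("top");P=cloud("top",d);cv2.imwrite("pics/t6.png",cv2.resize(p[140:340,330:540,::-1],None,fx=3,fy=3))
for c,lo,hi,r in[((504,-316),48,66,40),((507,-221),60,72,30),((516,-121),56,68,30),((598,-235),50,62,30),((768,-25),100,140,30)]:
    q=P.reshape(-1,3);q=q[(q[:,2]>lo)&(q[:,2]<hi)&(np.hypot(q[:,0]-c[0],q[:,1]-c[1])<r)]
    if len(q)>5: print(len(q),q.mean(0).round(1),cv2.minAreaRect(np.ascontiguousarray(q[:,:2],np.float32)))
E
```

```text
time: 34.85
position: [507.8, -217.2, 164.1]
eef_rot: [0.046, 3.139, -0.001]
contact_force: [0.4, 1.0, 0.1]
width: 0.998
grip_force: 0.0
time: 35.85
position: [517.7, 180.0, 162.8]
eef_rot: [-0.042, -3.141, 0.0]
contact_force: [1.0, -0.8, 0.5]
width: 0.995
grip_force: 0.0
412 [ 503.1 -315.    55.3] ((503.1654052734375, -315.37060546875), (46.55070877075195, 43.68868637084961), 88.78060150146484)
187 [ 507.8 -220.5   66.2] ((507.6805419921875, -220.8702392578125), (30.978313446044922, 31.29222297668457), 64.82608795166016)
118 [ 516.3 -122.2   62.4] ((516.4959106445312, -122.21914672851562), (28.096994400024414, 28.03073501586914), 89.3942642211914)
183 [ 598.1 -233.9   56.2] ((599.0183715820312, -234.91856384277344), (31.645709991455078, 32.23438262939453), 49.80957794189453)
162 [767.6 -24.6 123.6] ((770.1482543945312, -24.705963134765625), (26.415088653564453, 23.65985107421875), 61.61947250366211)
```

View pics/t6.png

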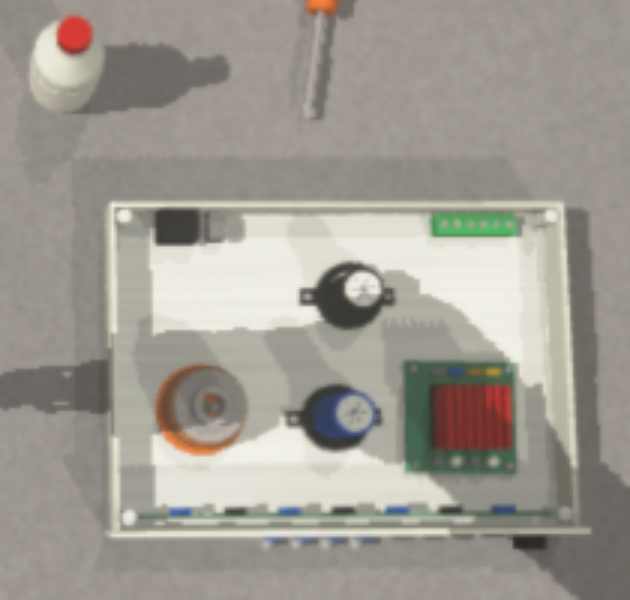

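The picture shows the clamp and transformer at (205,408), the blue cap at (353,412), the black cap at (362,288) and the heat sink at (473,417). All are seated, square and within tolerance, and the bottle hasn't moved.

```bash
python3 -c "
from bench import *
print(job_done())"
```

```text
the job is handed in; nothing more can be done
None
```

All five parts are fitted in the case, the bottle is standing where it was, and the job is handed in at about 36 s; the last camera measurements put every part within tolerance, but no verdict came back.

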